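Let the fat can out of the can dispenser

ROBOT

A 6-joint arm with a two-finger parallel gripper is mounted at the origin on a cart in front of the work surface, level with it; the furniture and walls round the work are solid. World frame = base frame: x ahead of the robot, y to its left, z up, the work surface at z = 0. Lengths are in m, angles in rad, forces in N, time in s.
With the tool pointing down it reaches from about 0.25 to 0.775 m from the base axis. Payload 4 kg.
Tool frame: the origin (TCP) lies on the centre line of the jaws, within the pads' length; the fingertips stand 25 mm ahead of it and the grasp point (between the pads) lies 6 mm ahead of it; z points along the fingers, y is the line along which they close (so a half turn about z gives the same grasp; the last joint's range is limited). The gripper opens to 85 mm and grips with 20 to 120 N. Pads are 22 mm wide; open, the fingers measure 114 mm over their backs; the gripper's body (76 mm by 85 mm) begins 54 mm behind the grasp point. The pads swing forward as they close: fully open they stand 13 mm farther back than shut.
Start: joints at [-1.411, 0.087, 1.371, -0, 1.684, -0.103], TCP at [0.143, -0.531, 0.256] pointing down, gripper open.
Joint ranges: [-3.1, 3.1], [-0.76, 2.03], [0.27, 2.55], [-1.08, 4.22], [0.17, 2.65], [-2.57, 2.57]. Speed limits (rad/s): [2.79, 2.79, 3.14, 3.14, 3.14, 3.14].

INTERFACE

Orientations are given as [roll, pitch, yaw] about the fixed x, y, z axes, in that order (R = Rz(yaw) Ry(pitch) Rx(roll)).
In Python, from rig import env, eyes gives the robot as it stands (env), with the cameras (eyes).
- The arm moves only by the tool jog_arm, called after "Emit:" as name([rows], argument=value, ...), one row to a line, values as JSON. Schema: {"type":"object","properties":{"increments":{"type":"array","items":{"type":"object","properties":{"d":{"type":"array","items":{"type":"number"},"minItems":3,"maxItems":3},"r":{"type":"array","items":{"type":"number"},"minItems":3,"maxItems":3},"aperture":{"type":"number"}},"additionalProperties":false,"required":["aperture"]},"minItems":1,"maxItems":20},"only":{"type":"string"},"quiet":{"type":"boolean"},"lines":{"type":"string"}},"required":["increments"],"additionalProperties":false}. increments is a list of rows, 1 to 20 of them, each an object with the fields d (a list: dx, dy, dz in units of 25 mm), r (a list: a rotation vector rx, ry, rz in units of 0.1 rad), aperture (the finger opening in m); a field left out counts as zero (the opening has to be given); each row is the pose to reach, as a shift and turn from the pose commanded when the call began, along the tool's axes at that moment; what a row does not reach only later rows make up. A row lasts 1/10 s, in which the tool goes at most 0.05 m and 0.15 rad, less where a joint would pass 70% of its speed; a pose out of reach is approached as far as the arm can. The fingers move at their own pace and stop on an object; the grip force is fixed at half the most. Time passes only in rows, so rows that do not move let the fingers close. The tool returns the time, the measured TCP pose, the force, the opening and the grip force at its end. only (a regular expression) keeps the lines of the reply that match it, lines (a string "A,B") keeps lines A to B, and quiet returns only ok. Input that does not fit is refused with a message, and nothing moves.
- env.state(): the state, without advancing time (a new reading comes with each control period).
- eyes.get_image(name): name is "side" or "top" or "wrist"; returns the picture (480x640x3 uint8, red, green, blue); there is no depth.
- eyes.calibration(name): a dict with "fx", "fy", "cx", "cy" (pixels), "dist_coeffs" ([k1, k2, p1, p2, k3] as OpenCV has them; the pictures are not rectified), "position" and "orientation" of the camera in the world. Camera axes: x right, y down, z forward; pixel columns grow to the right and rows downward; lengths in m; the calibration is good to about 2 mm. A picture is of the moment at which its call begins: read the wrist's pose just before it. calibration takes no time and is no camera call; for the wrist camera it gives the pose at the moment of the call.
- env.sign_off(): hands the job in; it is judged then, once.
The state is a dict: "t": time; "q": joint angles; "qvel": joint speeds; "joint_torque": joint torques, N m; "tcp_pos": TCP position; "tool_rot": TCP orientation; "ft_force": force on the tool from outside, world axes, zero at the start; "ft_torque": the same for the moment, N m; "gripper_width": finger opening in m; "grasp_force": force on a finger pad.
Only numpy, scipy, OpenCV 4.12 (cv2) and the standard library are available. Lean on these libraries where they do the work, as an engineer would, in place of code of your own. Each camera call takes 0.05 s, during which the arm holds its last target. There are 200 camera calls.

TASK

Let the fat can out of the two-lane can dispenser: with the fingertips press down the black paddle at the high end of that can's lane, so the rocker lifts its gate and the can rolls into the tray at the low end, then let the paddle up again so the gate drops shut. Leave the slim can waiting behind its own closed gate, do not grasp, lift or touch either can or push at the gates, and leave the things standing round about where they are.

Things in the scene. Friction and masses are not known exactly. Their poses are not given: they have to be found in the camera images.
- dispenser: wooden two-lane can dispenser, 330 x 246 x 124 mm, fixed. Origin under it at worktop level, between the lanes; x points down the ramp from paddles to tray, y across to the near lane (towards the robot), z up. Lane centres y = +0.0555 (near), -0.0555 (far), each 103 mm wide. Ramp falls 9 degrees from x = -0.08 to the tray's end wall at 0.21; gates at x = 0.10, tray beyond; axle posts at x = -0.03.
- fat_can: plain steel tin can, 58 mm across and 88 mm long, 0.2 to 0.42 kg, lying across one of the lanes behind its gate, free to roll; which lane varies. Origin at its centre, y along its axis.
- slim_can: plain steel tin can, 42 mm across and 88 mm long, 0.14 to 0.28 kg, lying in the other lane behind its gate. Origin at its centre, y along its axis.
- paddle_far (a point): ribbed black paddle, 50 x 46 x 10 mm, on the free end of the far lane's rocker, behind the high end of the dispenser; this point is the centre of its top face, at rest 124 mm above the worktop, 130 mm behind the axle (against the dispenser's x) and 12 mm above the axle's line. It turns with the rocker; at rest its axes are the dispenser's.
- paddle_near (a point): ribbed black paddle, 50 x 46 x 10 mm, on the free end of the near lane's rocker, behind the high end of the dispenser; this point is the centre of its top face, at rest 124 mm above the worktop, 130 mm behind the axle (against the dispenser's x) and 12 mm above the axle's line. It turns with the rocker; at rest its axes are the dispenser's.
- rocker_far (a joint): angle (rad) of the far lane's rocker on its level axle, at x = -0.03 of the dispenser, 112 mm above the worktop. 0: level, gate closed; grows as the paddle is pressed; stop at 0.46 (paddle 60 mm lower). The slim can passes from about 0.22, the fat can from about 0.34, surely at 0.42. A spring returns it to 0; the push at the paddle is about 3 N at first, 7 N at the stop.
- rocker_near (a joint): angle (rad) of the near lane's rocker on its level axle, at x = -0.03 of the dispenser, 112 mm above the worktop. 0: level, gate closed; grows as the paddle is pressed; stop at 0.46 (paddle 60 mm lower). The slim can passes from about 0.22, the fat can from about 0.34, surely at 0.42. A spring returns it to 0; the push at the paddle is about 3 N at first, 7 N at the stop.
- gate_far (a point): steel gate plate (88 mm wide, 34 mm high) on two stems, hanging from the tray-side end of the far rocker, 130 mm from the pivot; this point is the middle of its lower edge, which closed is about 12 mm above the ramp. It rises and swings outward as the paddle goes down.
- gate_near (a point): steel gate plate (88 mm wide, 34 mm high) on two stems, hanging from the tray-side end of the near rocker, 130 mm from the pivot; this point is the middle of its lower edge, which closed is about 12 mm above the ramp. It rises and swings outward as the paddle goes down.
- mug: white mug with a handle, 82 x 118 x 100 mm, standing left of the dispenser; origin under it. Bystander. Behind and left of it a wall cabinet hangs over the worktop (about x over 0.45, y over 0.25, less than 0.6 m up): keep the wrist and arm in front of it on the way from the start.
- garlic: garlic bulb, 60 mm wide, 59 mm high, right of the dispenser; origin under it. Bystander.
- lemon: lemon, 71 x 53 x 51 mm, right of the dispenser and further back; origin under it. Bystander.

How it is judged:
On the way, in this order (a step that is already met when the one before it is completed fails the run):
1. the gate of the fat can's lane is lifted by pressing its paddle (((y of fat_can in the frame of dispenser below 0 m and value of joint rocker_far above 0.25 rad and contact force between the fingers and rocker_far_c0 above 0.5 N) or (y of fat_can in the frame of dispenser above 0 m and value of joint rocker_near above 0.25 rad and contact force between the fingers and rocker_near_c0 above 0.5 N))), for 0.05 s.
2. the fat can has rolled into the tray (x of fat_can in the frame of dispenser between 0.15 and 0.21 m and z of fat_can in the frame of dispenser below 0.065 m and angle between the y axis of fat_can and the y axis of dispenser, either way round below 0.2 rad), for 0.2 s.
At the end, for the whole second after the job is handed in: The fat can lies at rest in its own lane's tray pocket (centre 150 to 210 mm along the dispenser's x axis, lying across the lane within 0.2 rad), both rockers are back within 0.05 rad of closed, and the slim can is still in its lane behind its gate (all of step 2 and linear speed of fat_can below 0.03 m/s and value of joint each of rocker_far, rocker_near below 0.05 rad and x of slim_can in the frame of dispenser between 0.03 and 0.1 m and z of slim_can in the frame of dispenser below 0.08 m and ((y of fat_can in the frame of dispenser below 0 m and y of slim_can in the frame of dispenser above 0 m) or (y of fat_can in the frame of dispenser above 0 m and y of slim_can in the frame of dispenser below 0 m))); the robot touches nothing.
It fails at once if the slim can's gate was lifted (its rocker past 0.12 rad) ((y of slim_can in the frame of dispenser below 0 m and value of joint rocker_far above 0.12 rad) or (y of slim_can in the frame of dispenser above 0 m and value of joint rocker_near above 0.12 rad)).
It fails at once if the robot touched a can (over 1 N) (contact force between any of the fingers, the arm and fat_can above 1 N or contact force between any of the fingers, the arm and slim_can above 1 N).
It fails at once if a can was lifted out of its lane (z of fat_can in the frame of dispenser above 0.1 m or z of slim_can in the frame of dispenser above 0.09 m).
It fails at once if the robot pushed at a gate itself (over 1 N) (contact force between any of the fingers, the arm and rocker_far_c1 above 1 N or contact force between any of the fingers, the arm and rocker_far_c2 above 1 N or contact force between any of the fingers, the arm and rocker_far_c3 above 1 N or contact force between any of the fingers, the arm and rocker_near_c1 above 1 N or contact force between any of the fingers, the arm and rocker_near_c2 above 1 N or contact force between any of the fingers, the arm and rocker_near_c3 above 1 N).
It fails at once if a bystander (mug, garlic, lemon) was moved more than 30 mm (distance of any of mug, garlic, lemon from where it was at the start of the episode above 0.03 m).
It also fails if it takes over 40 s, if anything falls off the work surface, if the arm or the gripper's body presses on something with over 40 N, if the wrist force passes 120 N, or if a joint passes its speed limit or range.

## Working session

There is one attempt and no reset: what is moved stays moved. The work goes in short steps, Python scripts to look and compute and a tool call to move; the robot and the scene stay as the last step left them, time stands still between calls to the robot, and variables do not carry over. Pictures are saved under pics/ and viewed, at most 10 in all, crops included, and the job is handed in when it is done.

```bash
ls; mkdir -p pics
```

Run:
```python
from rig import env, eyes
import cv2
s=env.state(); print(s['t'],s['tcp_pos'],s['tool_rot'],s['gripper_width'])
for n in ("side","top"):
    cv2.imwrite(f"pics/{n}0.png",eyes.get_image(n)[:,:,::-1]); c=eyes.calibration(n); print(n,c)
```

```text
pics
rig.py
0.0 [ 0.14280342 -0.53067088  0.25510059] [-3.13931558e+00 -2.18240360e-04  2.62782278e-01] 0.08529754504148947
side {'fx': 623.6713528806796, 'fy': 623.6713528806796, 'cx': 322.1946561962832, 'cy': 243.7167844713935, 'dist_coeffs': array([0.05083187, 0.        , 0.        , 0.        , 0.        ]), 'position': array([-0.16867287, -0.49519772,  1.79031582]), 'orientation': array([-2.65190252, -0.0081234 , -0.98249223])}
top {'fx': 600.6772528906855, 'fy': 600.6772528906855, 'cx': 309.55540049132196, 'cy': 234.35338717533463, 'dist_coeffs': array([0.06061263, 0.        , 0.        , 0.        , 0.        ]), 'position': array([ 0.27381876, -0.00180826,  1.55779562]), 'orientation': array([-2.93917010e+00,  1.78298841e-04, -1.55626936e+00])}
```

View pics/top0.png

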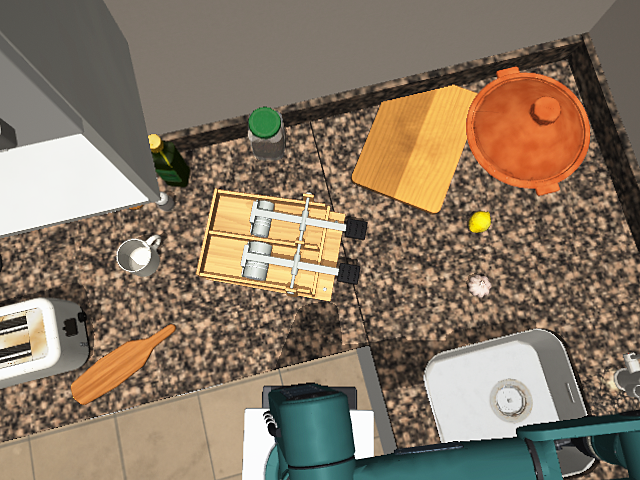

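View pics/side0.png

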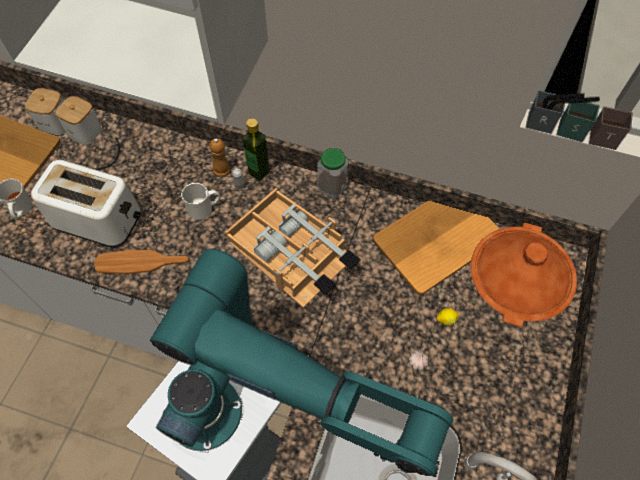

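The top view shows the dispenser with its paddles at the right, at about (355,229) for the far one and (348,273) for the near one, and its tray at the left. The near can at (256,260) looks fatter. I'll zoom in to measure.

Run:
```python
import cv2
a=cv2.imread("pics/top0.png")[180:310,190:380]
cv2.imwrite("pics/c1.png",cv2.resize(a,None,fx=4.2,fy=4.2,interpolation=cv2.INTER_CUBIC))
```

```text
(no output)
```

View pics/c1.png

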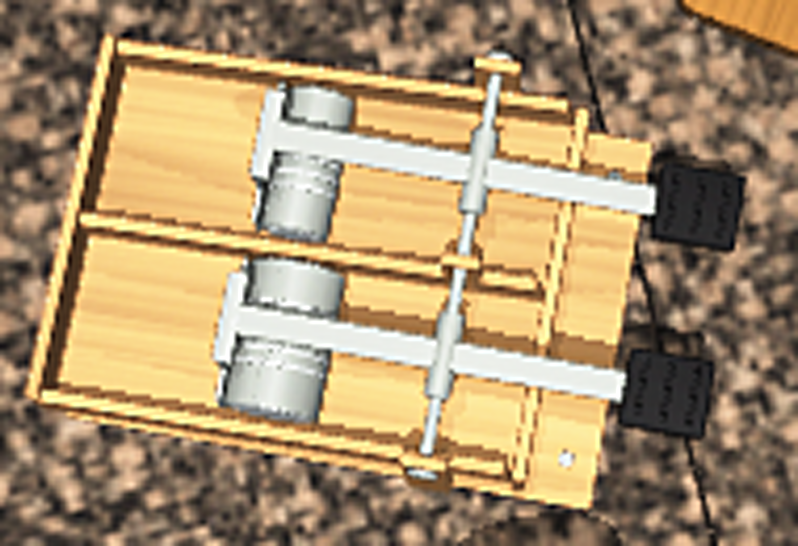

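The near lane holds the fat can: about 95 px across against 70 px for the far one. The paddle tops are centred at crop (667,393) for the near one and (699,208) for the far one.

Create h.py:
```python
import numpy as np, cv2
from scipy.spatial.transform import Rotation as R
from rig import env, eyes
def ray(n,uv,z):
    c=eyes.calibration(n); K=np.array([[c['fx'],0,c['cx']],[0,c['fy'],c['cy']],[0,0,1]])
    p=cv2.undistortPoints(np.array([[uv]],float),K,c['dist_coeffs'])[0,0]
    d=R.from_euler('xyz',c['orientation']).apply([p[0],p[1],1]); o=c['position']
    return o+d*(z-o[2])/d[2]
```

Run:
```python
from h import *
f=lambda u,v:(190+u/4.2,180+v/4.2)
n=ray('top',f(667,393),.124); fa=ray('top',f(699,208),.124)
print('near',n,'far',fa,'dist .111?',np.linalg.norm(n-fa))
a1=ray('top',f(497,58),.112);a2=ray('top',f(427,470),.112); print('axle ends',a1,a2)
y=(n-fa)/np.linalg.norm(n-fa); x=np.array([y[1],-y[0],0]); print('disp x',x,'yaw',np.arctan2(x[1],x[0]))
ya=(a2-a1)/np.linalg.norm(a2-a1); print('yaw axle',np.arctan2(-ya[0],ya[1]))
print('axle mid to paddle along x', ((a1+a2)/2-(n+fa)/2)@x)
print('corners',[ray('top',f(*c),.124)[:2].round(3) for c in((630,350),(713,358),(703,438),(620,428))])
s=env.state();d=n-s['tcp_pos'];T=R.from_euler('xyz',s['tool_rot'])
print('tool-frame shift to paddle at tip height', T.inv().apply(n+[0,0,.025]-s['tcp_pos']), T.as_matrix().round(3))
# side check
c=eyes.calibration('side');K=np.array([[c['fx'],0,c['cx']],[0,c['fy'],c['cy']],[0,0,1]])
Rc=R.from_euler('xyz',c['orientation']).inv()
for p in(n,fa):
    q=Rc.apply(p-c['position']);print('side px',cv2.projectPoints(q.reshape(1,3),np.zeros(3),np.zeros(3),K,c['dist_coeffs'])[0].ravel())
```

```text
near [ 0.47320881 -0.09300305  0.124     ] far [ 0.58173133 -0.11145242  0.124     ] dist .111? 0.11007959548080945
axle ends [0.67355115 0.00730126 0.112     ] [0.42841004 0.04378144 0.112     ]
disp x [0.16760028 0.98585503 0.        ] yaw 1.4024013141173859
yaw axle 1.4230674767795255
axle mid to paddle along x 0.12990216818046577
corners [array([ 0.498, -0.072]), array([ 0.494, -0.119]), array([ 0.448, -0.114]), array([ 0.453, -0.066])]
tool-frame shift to paddle at tip height [ 0.43275342 -0.3366237   0.10701112] [[ 0.966  0.26  -0.   ]
 [ 0.26  -0.966  0.002]
 [ 0.    -0.002 -1.   ]]
side px [324.9597442  283.20161223]
side px [350.17856141 258.86238171]
```

The checks agree: paddle spacing 0.110 m, paddle to axle 0.130 m, and the side-camera projection lands on the paddles. I'll go above the near paddle with the fingers closed and turned in line with the lane.

Careful with the scale: shifts go in units of 25 mm and turns go in units of 0.1 rad. That gives: 0.42 m is 16.8, 0.431 m is 17.24, 0.42 rad is 4.2.

Emit:
jog_arm([
  {"d":[1.2, -0.92, 0], "r":[0, 0, 0.3], "aperture":0},
  {"d":[2.8, -2.16, 0], "r":[0, 0, 0.7], "aperture":0},
  {"d":[4.32, -3.32, 0], "r":[0, 0, 1.1], "aperture":0},
  {"d":[5.76, -4.44, 0], "r":[0, 0, 1.4], "aperture":0},
  {"d":[7.2, -5.56, 0], "r":[0, 0, 1.8], "aperture":0},
  {"d":[8.64, -6.64, 0], "r":[0, 0, 2.1], "aperture":0},
  {"d":[10.08, -7.76, 0], "r":[0, 0, 2.5], "aperture":0},
  {"d":[11.52, -8.88, 0], "r":[0, 0, 2.8], "aperture":0},
  {"d":[12.96, -10, 0], "r":[0, 0, 3.2], "aperture":0},
  {"d":[14.4, -11.12, 0], "r":[0, 0, 3.6], "aperture":0},
  {"d":[15.8, -12.2, 0], "r":[0, 0, 4], "aperture":0},
  {"d":[16.8, -12.96, 0], "r":[0, 0, 4.2], "aperture":0},
  {"d":[17.24, -13.28, 0], "r":[0, 0, 4.2], "aperture":0},
  {"d":[17.24, -13.28, 0], "r":[0, 0, 4.2], "aperture":0},
  {"d":[17.24, -13.28, 0], "r":[0, 0, 4.2], "aperture":0},
  {"d":[17.24, -13.28, 1.6], "r":[0, 0, 4.2], "aperture":0},
  {"d":[17.24, -13.28, 2.8], "r":[0, 0, 4.2], "aperture":0},
  {"d":[17.24, -13.28, 2.8], "r":[0, 0, 4.2], "aperture":0},
  {"d":[17.24, -13.28, 2.8], "r":[0, 0, 4.2], "aperture":0},
])

```text
t: 2.0
tcp_pos: [0.4722, -0.0997, 0.1866]
tool_rot: [3.141, 0.001, -0.159]
ft_force: [-0.1, -0.4, 0.4]
gripper_width: 0.0
grasp_force: 0.0
```

Run:
```python
from h import *
s=env.state();print(s['t'],s['tcp_pos'],s['tool_rot'],s['ft_force'],s['gripper_width'])
a=eyes.get_image('top')[180:310,190:380,::-1];b=eyes.get_image('side')[170:310,220:380,::-1]
cv2.imwrite('pics/p1.png',np.hstack([cv2.resize(a,(400,274)),cv2.resize(b,(400,350))[:274]]) if 0 else np.vstack([cv2.resize(a,(400,274)),cv2.resize(b,(400,320))]))
```

```text
2.0 [ 0.47219991 -0.09969708  0.18659268] [ 3.14125821e+00  6.92864569e-04 -1.59212436e-01] [-0.13901135 -0.44691579  0.39605934] 4.8315206814365215e-05
```

View pics/p1.png

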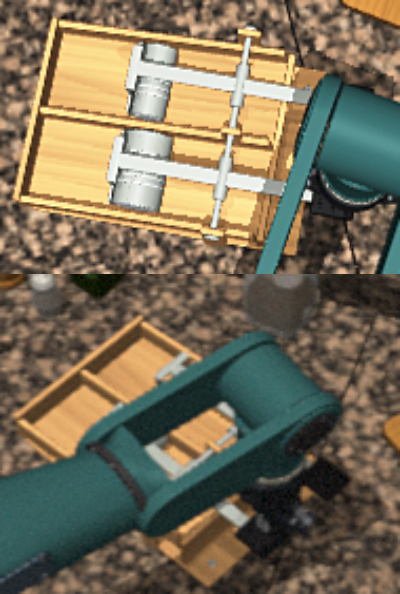

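The arm hides much of the view, but the fingertips stand over the near paddle as planned, about 38 mm above it. I'll press down and watch the force.

Scaled: 0.034 m is 1.36, 0.05 m is 2.

Emit:
jog_arm([
  {"d":[0, 0, 0.8], "aperture":0},
  {"d":[0, 0, 1.36], "aperture":0},
  {"d":[0, 0, 1.8], "aperture":0},
  {"d":[0, 0, 2], "aperture":0},
  {"d":[0, 0, 2], "aperture":0},
])

```text
t: 2.6
tcp_pos: [0.473, -0.0988, 0.1364]
tool_rot: [3.141, -0.0, -0.157]
ft_force: [-1.5, -0.8, 1.9]
gripper_width: 0.0
grasp_force: 0.8
```

Emit:
jog_arm([
  {"d":[0, 0, 0.48], "aperture":0},
  {"d":[0, 0, 0.96], "aperture":0},
  {"d":[0, 0, 1.36], "aperture":0},
  {"d":[0, 0, 1.6], "aperture":0},
  {"d":[0, 0, 1.6], "aperture":0},
])

```text
t: 3.1
tcp_pos: [0.4729, -0.0984, 0.0957]
tool_rot: [-3.141, 0.0, -0.157]
ft_force: [0.1, -0.1, 5.6]
gripper_width: -0.0
grasp_force: 2.5
```

Run:
```python
from h import *
a=eyes.get_image('top')[180:310,190:380,::-1]
cv2.imwrite('pics/p2.png',cv2.resize(a,(760,520),interpolation=cv2.INTER_CUBIC)); print(env.state()['ft_force'],env.state()['tcp_pos'])
```

```text
[0.52661942 0.33616016 4.84135639] [ 0.47292139 -0.09858162  0.09618879]
```

View pics/p2.png

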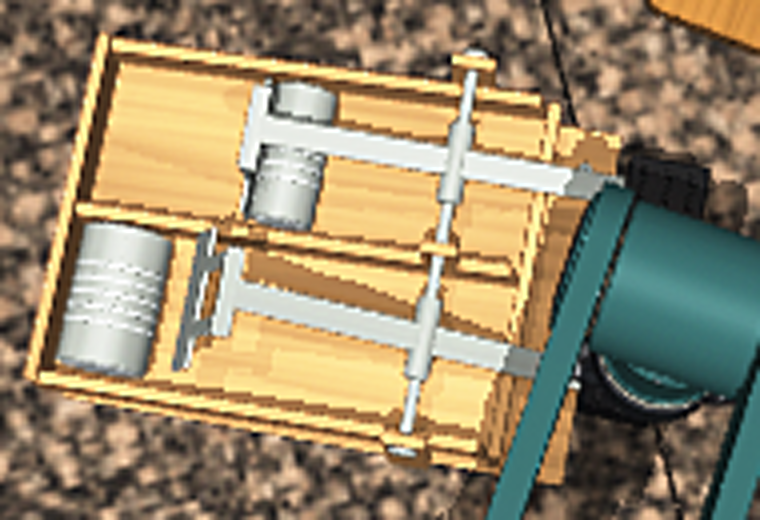

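The fat can already lies in the near tray at crop (115,300), and the slim can is still behind its closed gate at (290,155). I'll wait briefly for it to settle, then let the paddle up and back off.

Scaled: -0.15 m is -6, -0.11 m is -4.4.

Emit:
jog_arm([
  {"aperture":0},
  {"aperture":0},
  {"aperture":0},
  {"aperture":0},
  {"aperture":0},
  {"d":[0, 0, -0.4], "aperture":0},
  {"d":[0, 0, -0.8], "aperture":0},
  {"d":[0, 0, -1.2], "aperture":0},
  {"d":[0, 0, -1.6], "aperture":0},
  {"d":[0, 0, -2], "aperture":0},
  {"d":[0, 0, -2.4], "aperture":0},
  {"d":[0, 0, -3.2], "aperture":0},
  {"d":[0, 0, -4.4], "aperture":0},
  {"d":[0, 0, -6], "aperture":0},
  {"d":[0, 0, -6], "aperture":0},
  {"d":[0, 0, -6], "aperture":0},
  {"d":[0, 0, -6], "aperture":0},
  {"d":[0, 0, -6], "aperture":0},
])

```text
t: 4.95
tcp_pos: [0.472, -0.098, 0.2443]
tool_rot: [-3.14, 0.004, -0.157]
ft_force: [0.1, 0.3, 0.1]
gripper_width: -0.0002
grasp_force: 0.0
```

Run:
```python
from h import *
a=eyes.get_image('top')[180:310,190:380,::-1]
cv2.imwrite('pics/p3.png',cv2.resize(a,(760,520),interpolation=cv2.INTER_CUBIC)); print(env.state()['ft_force'],env.state()['tcp_pos'])
```

```text
[-0.45620577 -0.44640971 -0.03774616] [ 0.47211816 -0.09810139  0.24445496]
```

View pics/p3.png

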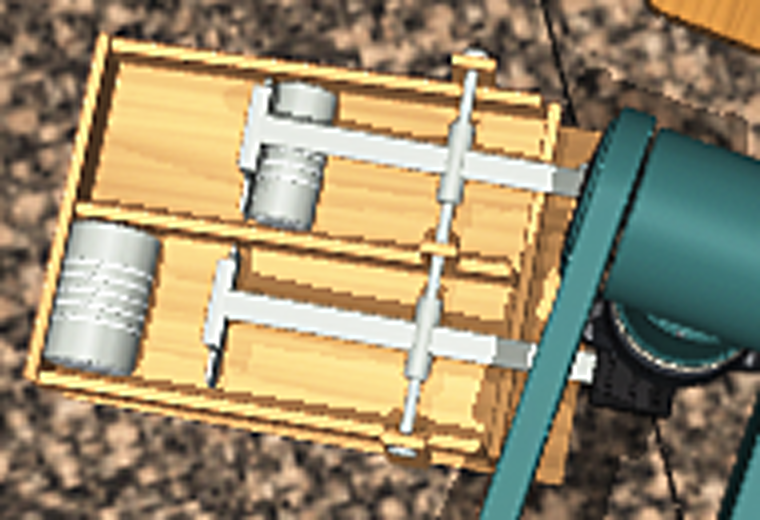

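The gate is back at its closed position, crop (222,310), the same as at the start. The fat can lies against the end wall at (103,298) and the slim can hasn't moved. I'll let it settle for a second and hand in.

Emit:
jog_arm([
  {"aperture":0},
  {"aperture":0},
  {"aperture":0},
  {"aperture":0},
  {"aperture":0},
  {"aperture":0},
  {"aperture":0},
  {"aperture":0},
  {"aperture":0},
  {"aperture":0},
])

```text
t: 6.0
tcp_pos: [0.4728, -0.0986, 0.2463]
tool_rot: [3.141, 0.0, -0.157]
ft_force: [0.8, 0.3, -0.2]
gripper_width: 0.0002
grasp_force: 0.0
```

```bash
python3 -c "
from rig import env, eyes
print(env.sign_off())"
```

```text
the job is handed in; nothing more can be done
None
```

I pressed the near paddle; the fat can rolled into its tray, the gate dropped shut, the slim can stayed behind its own closed gate, and I handed the job in at about 6 s (no verdict was returned).

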